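# Put three lab vessels on their proper instruments and cover the beaker

## Task

The three vessels are standing in each other's places: move the tall bottle into the steel spill tray, the open beaker onto the magnetic stirrer and the squat lidded jar onto the balance pan, each upright and centred, parking one of them on the cork mat on the way. When all three stand in place, and not before, put the knobbed cover on the beaker so that it sits fully seated on the rim. Set everything down gently, never tip a vessel over, let go of everything, and leave the red tip box and the blue tube rack where they are.

Things in the scene. Friction and masses are not known exactly. Their poses are not given: they have to be found in the camera images.
- bottle: tall brown glass bottle with a white paper band and a black screw cap, 135 mm high; body 58 mm diameter up to 80 mm, sloping shoulder to 100 mm, cap 38 mm diameter from 107 to 135 mm above the foot (take it by the cap). Loose, 0.18 to 0.35 kg. Origin: centre of its underside, z up. Starts on the stirrer
- beaker: open stainless-steel beaker, straight-sided, 62 mm outer diameter, 90 mm high, wall 3 mm (56 mm inside). Loose, 0.13 to 0.25 kg. Origin: centre of its underside, z up. Starts on the balance pan
- jar: squat white plastic jar with a white screw lid, 65 mm high; body 60 mm diameter, lid 64 mm diameter from 45 to 65 mm above the foot. Loose, 0.1 to 0.21 kg. Origin: centre of its underside, z up. Starts in the tray
- cover: grey round beaker cover lying on the bench knob up, 42 mm high in all: a 40 mm diameter spigot below (12 mm high, enters the beaker), an 80 mm flange 6 mm thick (12 to 18 mm above the foot, rests on the rim), and a black knob on top 18 mm diameter from 18 to 42 mm. Loose, 0.06 kg. Origin: centre of the spigot's underside, z up; seated, its origin is 78 mm above the beaker's origin
- balance: white bench balance, 138 x 130 mm, with a round steel pan of 100 mm diameter and a small display and two keys on its front (-x at yaw 0) edge. Fixed. Origin: on the bench below the pan's centre, z up; top of the pan 45 mm above it; the case is 35 mm high at most and reaches from 84 mm in front to 54 mm behind the pan's centre. Its place on the bench varies
- stirrer: square grey magnetic stirrer, 120 x 120 mm, with a white ceramic top (110 mm square) marked with a 68 mm ring, and a black dial on its front (-x) face. Fixed. Origin: on the bench below the centre, z up; top plate 50 mm above it. Its place varies
- tray: square open steel spill tray, 120 x 120 mm, walls 4 mm thick and 16 mm high. Fixed. Origin: on the bench below the centre, z up; inner floor 4 mm above it. Its place varies
- mat: square cork mat, 110 x 110 x 4 mm, the free spot for parking. Fixed. Origin: centre of its underside, z up; top 4 mm above it. Its place varies
- tip_box: bystander: red box of pipette tips, 85 x 115 mm, 56 mm high, on the left of the work (+y). Origin: centre of its underside
- tube_rack: bystander: blue rack of orange-capped tubes, 65 x 135 mm, 74 mm high, on the right of the work (-y). Origin: centre of its underside

How it is judged:
By the outcome, as a careful person would: the job done as asked, in the order asked, and still so for the second after the job is handed in, with the robot touching nothing.
It also fails if it takes over 125 s, if anything falls off the work surface, if the arm or the gripper's body presses on something with over 40 N, if the wrist force passes 120 N, or if a joint passes its speed limit or range.

## Robot

A 7-joint arm with a two-finger parallel gripper is mounted at the origin on the work surface. World frame = base frame: x ahead of the robot, y to its left, z up, the work surface at z = 0. Lengths are in m, angles in rad, forces in N, time in s.
With the tool pointing down it reaches from about 0.35 to 0.9 m from the base axis. Payload 7.2 kg.
Tool frame: the origin (TCP) lies at the very end of the fingers, on their centre line; the grasp point (between the pads) lies 19 mm behind it; z points along the fingers, y is the line along which they close (so a half turn about z gives the same grasp; the last joint's range is limited). The gripper opens to 85 mm and grips with 20 to 120 N. Pads are 22 mm wide; open, the fingers measure 114 mm over their backs; the gripper's body (76 mm by 85 mm) begins 54 mm behind the grasp point. The pads swing forward as they close: fully open they stand 13 mm farther back than shut.
Start: joints at [-1.269, 0.411, -0.013, 1.596, 0.006, 1.134, -0.082], TCP at [0.226, 0.583, 0.231] pointing down, gripper open.
Joint ranges: [-2.95, 2.95], [-0.29, 1.99], [-1.47, 1.44], [0.14, 2.54], [-1.03, 4.17], [0.13, 1.85], [-2.86, 2.86]. Speed limits (rad/s): [2.39, 2.39, 3.01, 3.01, 3.14, 3.14, 3.14].

## Interface

Orientations are given as [roll, pitch, yaw] about the fixed x, y, z axes, in that order (R = Rz(yaw) Ry(pitch) Rx(roll)).
In Python, from station import robot gives the robot as it stands. The module is installed in compiled form; this text tells all that it offers.
- The arm moves only by the shell command python3 -m crank 'ROWS' [OPENING] [FORCE]. ROWS is JSON, one flat list of numbers, 6 for each row, row after row: the shift along the world's x, y, z in mm, then the turn, a rotation vector about the world's x, y, z in degrees. In form: [tx, ty, tz, ax, ay, az, tx, ty, tz, ax, ay, az, ...]. A call has exactly 5 rows; each row is the pose to reach, as a shift and turn from the pose commanded when the call began; what a row does not reach only later rows make up. A row lasts 1/10 s, in which the tool goes at most 50 mm and 8.59 degrees, less where a joint would pass 70% of its speed; a pose out of reach is approached as far as the arm can. A call with a gripper value outside its range is refused whole. OPENING is the closure, from -1 (fully open) to 1 (shut), set as the call begins (- or left out, the last holds). The fingers move at their own pace and stop on an object; FORCE is the grip in N (left out, the last holds). Time passes only in rows, so rows that repeat a pose let the fingers close, or fill a call up. It gives the time, the measured TCP pose, the force, the opening and the grip force at its end, in the units of the state.
- robot.read_state(): the state, without advancing time (a new reading comes with each control period).
- robot.read_camera(name): name is "side" or "top"; returns a dict with "color" (420x560x3 uint8, red, green, blue), "intrinsics" (3x3 intrinsics, pixels), "rvec" (rotation vector, rad) and "tvec" (3), from world to camera coordinates, as OpenCV has them. Camera axes: x right, y down, z forward; pixel columns grow to the right and rows downward; lengths in m; the calibration is good to about 2 mm. A picture is of the moment at which its call begins. There is no depth.
- robot.finish_job(): hands the job in; it is judged then, once.
Trained networks look in a picture, given as the dict that the camera call returned (one of the last four; its "shot" number tells which), for a name from the list of things; names that differ only in an ending like _2 or _b are one class to them, and where a whole thing is asked for, a point or a joint stands for the part that bears it (a point fixed in the world has none). Each returns a list of dicts, best first, with "confidence" (0 to 1); they miss things now and then, are a little off and sometimes report something else, mostly with a low value. They report only what shows in the picture. A call takes as long as a camera call.
- robot.outline_of(target, picture): "mask" (420x560 bool, what is visible of it) and "box" ([left, top, right, bottom] in pixels, round what is visible of it).
The state is a dict: "clock": time; "joints": joint angles; "joint_vel": joint speeds; "tau": joint torques, N m; "eef_pos": TCP position; "ee_rot": TCP orientation; "force": force on the tool from outside, world axes, zero at the start; "torque": the same for the moment, N m; "opening": finger opening in m; "finger_force": force on a finger pad.
Only numpy, scipy, OpenCV 4.12 (cv2) and the standard library are available. Lean on these libraries where they do the work, as an engineer would, in place of code of your own. Each camera call takes 0.05 s, during which the arm holds its last target. There are 200 camera calls.

## Working session

There is one attempt and no reset: what is moved stays moved. The work goes in short steps, Python scripts to look and compute and a shell command to move; the robot and the scene stay as the last step left them, time stands still between calls to the robot, and variables do not carry over. Pictures are saved under pics/ and viewed, at most 16 in all, crops included, and the job is handed in when it is done.

```bash
mkdir -p pics; cat > h.py <<'E'
import numpy as np, cv2
from station import robot
def cam(n):
    p=robot.read_camera(n); return p
def ray(p,uv):
    R,_=cv2.Rodrigues(np.array(p["rvec"],float)); t=np.array(p["tvec"],float).ravel()
    d=R.T@np.linalg.inv(np.array(p["intrinsics"]))@np.array([uv[0],uv[1],1.0]); return -R.T@t,d
def at(p,uv,z):
    c,d=ray(p,uv); return c+d*(z-c[2])/d[2]
def proj(p,pts):
    return cv2.projectPoints(np.array(pts,float).reshape(-1,3),np.array(p["rvec"],float),np.array(p["tvec"],float),np.array(p["intrinsics"],float),None)[0].reshape(-1,2)
def save(p,f,box=None):
    im=p["color"][...,::-1]
    if box: im=cv2.resize(im[box[1]:box[3],box[0]:box[2]],None,fx=2,fy=2)
    cv2.imwrite(f,im)
E
python3 - <<'E'
from h import *
s=robot.read_state(); print({k:np.round(v,3) for k,v in s.items()})
for n in("top","side"):
    p=cam(n); save(p,f"pics/{n}0.png")
    c,_=ray(p,(280,210)); print(n,c.round(3))
    for t in "bottle beaker jar cover balance stirrer tray mat tip_box tube_rack".split():
        for o in robot.outline_of(t,p)[:2]:
            m=o["mask"].astype(np.uint8); ys,xs=np.nonzero(m)
            print(t,round(o["confidence"],2),np.round(o["box"]),xs.mean().round(1),ys.mean().round(1),len(xs),cv2.minAreaRect(np.c_[xs,ys].astype(np.float32)))
E
```

```text
{'clock': np.float64(0.0), 'joints': array([-1.269,  0.412, -0.013,  1.597,  0.006,  1.134, -0.082]), 'joint_vel': array([ 0.001, -0.001, -0.001, -0.001,  0.001,  0.   , -0.   ]), 'tau': array([-0.0000e+00, -6.0061e+01,  6.8200e-01, -2.9940e+01,  1.4000e-02,
        1.1000e-02, -0.0000e+00]), 'eef_pos': array([0.226, 0.582, 0.23 ]), 'ee_rot': array([-3.14 ,  0.   ,  2.772]), 'force': array([-0.879,  0.779, -0.093]), 'torque': array([-0.056,  0.   , -0.03 ]), 'finger_force': np.float64(0.0), 'opening': np.float64(0.085)}
top [0.407 0.    1.072]
bottle 0.96 [187. 151. 220. 189.] 203.3 168.1 791 ((203.25001525878906, 167.75), (38.18376159667969, 24.748737335205078), 45.0)
beaker 0.74 [ 96. 218. 155. 254.] 125.1 237.2 1866 ((124.99391174316406, 237.05487060546875), (53.44886779785156, 36.33197784423828), 6.34019136428833)
beaker 0.62 [283. 154. 310. 190.] 294.9 169.2 758 ((295.0, 170.0), (34.0, 26.0), 90.0)
jar 0.87 [212. 244. 243. 271.] 226.7 255.9 604 ((226.50003051757812, 256.0000305175781), (27.577163696289062, 26.162948608398438), 45.0)
jar 0.17 [437. 223. 503. 257.] 470.4 240.8 176
[... 2002 characters left out ...]
.7613525390625, 202.964111328125), (39.321449279785156, 60.934051513671875), 62.52556610107422)
stirrer 0.92 [222. 160. 279. 197.] 249.4 176.3 1193 ((249.57313537597656, 176.13626098632812), (33.13902282714844, 54.25453186035156), 77.7352294921875)
tray 0.96 [175. 198. 235. 237.] 206.0 217.3 911 ((205.943359375, 213.37960815429688), (32.999271392822266, 53.86332702636719), 64.79888153076172)
tip_box 0.76 [139. 154. 184. 187.] 162.8 170.8 1069 ((163.3000030517578, 170.90000915527344), (32.8876838684082, 40.477149963378906), 71.56505584716797)
tube_rack 0.7 [372. 273. 448. 347.] 411.0 310.0 3194 ((411.0172424316406, 308.154052734375), (77.79730987548828, 46.46626281738281), 27.299570083618164)
```

```bash
python3 - <<'E'
from h import *
p=cam("top"); save(p,"pics/top1.png",(90,60,490,300)); print(p["tvec"],p["rvec"],p["intrinsics"])
p=cam("side"); save(p,"pics/side1.png",(120,80,460,360));print(p["tvec"],p["rvec"])
E
```

```text
[0.01990273 0.56074407 1.00038274] [ 2.13477842 -2.13703718  0.13929003] [[427.09328624   0.         283.14204502]
 [  0.         427.09328624 211.32501957]
 [  0.           0.           1.        ]]
[-0.38957246  0.2847168   0.8400875 ] [ 2.01129097 -0.90100132  0.45502681]
```

View pics/top1.png

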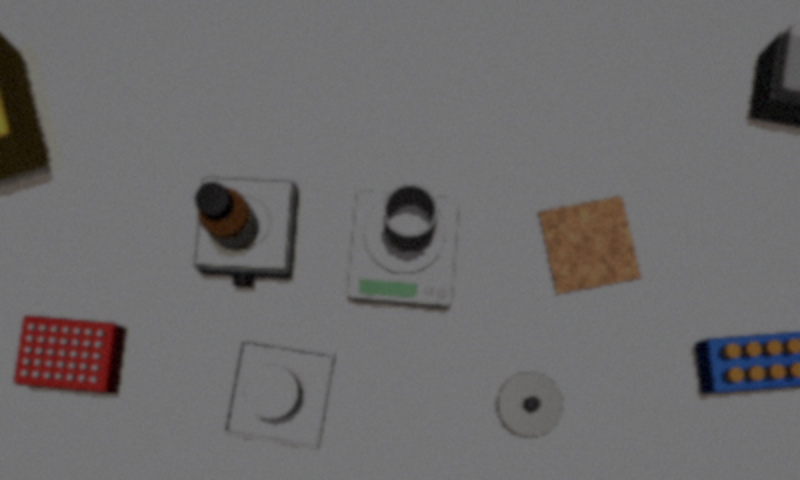

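View pics/side1.png

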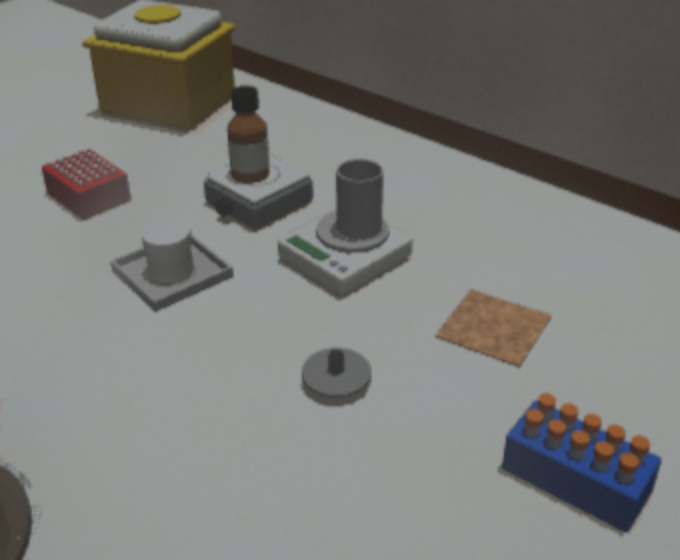

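```bash
cat > fit.py <<'E'
from h import *
from scipy.optimize import least_squares
def cyl(r,z0,z1,n=32):
    a=np.linspace(0,2*np.pi,n,endpoint=False)
    return np.array([[r*np.cos(t),r*np.sin(t),z] for z in(z0,z1) for t in a])
def box(x0,x1,y0,y1,z0,z1): return np.array([[x,y,z] for x in(x0,x1) for y in(y0,y1) for z in(z0,z1)])
M=dict(bottle=np.r_[cyl(.029,0,.08),cyl(.019,.1,.135)],beaker=cyl(.031,0,.09),jar=np.r_[cyl(.03,0,.045),cyl(.032,.045,.065)],
 cover=np.r_[cyl(.04,.012,.018),cyl(.009,.018,.042)],balance=np.r_[box(-.084,.054,-.065,.065,0,.03),cyl(.05,.04,.045)],
 stirrer=box(-.06,.06,-.06,.06,0,.05),tray=box(-.06,.06,-.06,.06,0,.016),mat=box(-.055,.055,-.055,.055,0,.004),
 tip_box=box(-.0425,.0425,-.0575,.0575,0,.056),tube_rack=box(-.0325,.0325,-.0675,.0675,0,.074))
ROUND={"bottle","beaker","jar","cover"}
D=np.array([[np.cos(a),np.sin(a)] for a in np.linspace(0,2*np.pi,24,endpoint=False)])
def obs(name,pics,near,tol=45):
    out=[]
    for p in pics:
        e=proj(p,[near])[0]
        for o in robot.outline_of(name,p):
            m=o["mask"].astype(np.uint8)
            n,l,st,c=cv2.connectedComponentsWithStats(m)
            if n<2: continue
            k=1+np.argmax(st[1:,4])
            if np.linalg.norm(c[k]-e)>tol or o["confidence"]<.3: continue
            ys,xs=np.nonzero(l==k); out.append((p,(D@np.c_[xs,ys].T).max(1)+.5)); break
    return out
def fit(name,pics,x0,z):
    """x0=(x,y,yaw); z=height of origin"""
    ob=obs(name,pics,[x0[0],x0[1],z+.03])
    if not ob: return None
    def res(q):
        yaw=x0[2] if name in ROUND else q[2]
        c,s=np.cos(yaw),np.sin(yaw); P=M[name]@np.array([[c,s,0],[-s,c,0],[0,0,1]])+[q[0],q[1],z]
        return np.concatenate([(D@proj(p,P).T).max(1)-h for p,h in ob])
    r=least_squares(res,x0,loss="soft_l1",f_scale=1.0)
    return r.x, np.sqrt(np.mean(r.fun**2)), [np.abs(r.fun[i*24:(i+1)*24]).mean().round(2) for i in range(len(ob))]
E
python3 - <<'E'
from fit import *
pics=[cam("top"),cam("side"),cam("top"),cam("side")]
N=dict(bottle=((203,168),.07,.05),beaker=((295,169),.09,.045),jar=((227,256),.04,.004),cover=((355,262),.02,0),balance=((292,184),.03,0),
 stirrer=((214,177),.05,0),tray=((229,256),.01,0),mat=((384,182),.004,0),tip_box=((125,237),.05,0),tube_rack=((470,241),.06,0))
yaw0=dict(tray=-.15,mat=.2)
for n,(uv,zz,z) in N.items():
    a=at(pics[0],uv,zz); print(n,a[:2].round(3),end=" ")
    for P in(pics,pics[::2],pics[1::2]):
        f=fit(n,P,[a[0],a[1],yaw0.get(n,0.)],z)
        print("|",f and (f[0].round(4),f[1].round(2),f[2]),end=" ")
    print()
E
```

```text
bottle [0.663 0.213] | (array([0.6539, 0.205 , 0.    ]), np.float64(0.87), [np.float64(0.22), np.float64(1.02), np.float64(0.46), np.float64(0.84)]) | (array([0.6536, 0.2045, 0.    ]), np.float64(0.4), [np.float64(0.19), np.float64(0.42)]) | (array([0.6586, 0.211 , 0.    ]), np.float64(0.83), [np.float64(0.63), np.float64(0.76)]) 
beaker [ 0.655 -0.01 ] | (array([ 0.6538, -0.0084,  0.    ]), np.float64(0.63), [np.float64(0.48), np.float64(0.6), np.float64(0.6), np.float64(0.47)]) | (array([ 0.6536, -0.0095,  0.    ]), np.float64(0.55), [np.float64(0.41), np.float64(0.47)]) | (array([ 0.6562, -0.0054,  0.    ]), np.float64(0.27), [np.float64(0.2), np.float64(0.23)]) 
jar [0.452 0.155] | (array([0.4524, 0.1549, 0.    ]), np.float64(0.64), [np.float64(0.48), np.float64(0.65), np.float64(0.3), np.float64(0.61)]) | (array([0.4522, 0.1538, 0.    ]), np.float64(0.37), [np.float64(0.41), np.float64(0.17)]) | (array([0.4545, 0.159 , 0.    ]), np.float64(0.27), [np.float64(0.21), np.float64(0.23)]) 
cover [ 0.439 -0.156] | (array([ 0.4389, -0.1556,  0.    ]), np.float64(0.68), [np.float64(0.38
[... 1542 characters left out ...]
oat64(0.78)]) 
tip_box [0.498 0.401] | (array([ 0.4996,  0.4089, -0.1083]), np.float64(1.9), [np.float64(2.06), np.float64(1.93), np.float64(1.58), np.float64(1.2)]) | (array([ 0.4995,  0.4067, -0.0671]), np.float64(1.94), [np.float64(2.03), np.float64(1.57)]) | (array([ 0.5013,  0.414 , -0.1544]), np.float64(1.66), [np.float64(1.71), np.float64(1.08)]) 
tube_rack [ 0.486 -0.421] | (array([ 0.4887, -0.431 ,  0.0317]), np.float64(3.48), [np.float64(3.03), np.float64(2.97), np.float64(2.62), np.float64(3.34)]) | (array([ 0.4881, -0.425 ,  0.064 ]), np.float64(3.1), [np.float64(2.94), np.float64(2.53)]) | (array([ 0.4884, -0.4313,  0.0032]), np.float64(3.71), [np.float64(2.9), np.float64(3.3)])
```

The top crop shows the bottle on the stirrer (crop 235,225), the beaker on the balance (410,215), the jar in the tray (270,393), the cover at (530,404) and the mat at (588,245). The side crop agrees. I'll park the jar first.

```bash
python3 -m crank '[35,-65,0,0,0,0, 60,-112,0,0,0,0, 85,-158,0,0,0,0, 109,-203,0,0,0,0, 131,-245,0,0,0,0]' -1 40
python3 -m crank '[20,-40,-10,0,0,0, 45,-85,-25,0,0,0, 70,-130,-50,0,0,0, 88,-165,-75,0,0,0, 96,-181,-95,0,0,0]'
python3 - <<'E'
from fit import *
p=cam("side"); save(p,"pics/side2.png",(120,100,380,300))
print(robot.read_state()["eef_pos"],robot.read_state()["ee_rot"],robot.read_state()["force"])
E
```

```text
clock: 5.9
eef_pos: [0.3447, 0.3606, 0.2316]
ee_rot: [3.141, 0.0, 2.772]
force: [2.0, 0.0, -0.1]
opening: 0.0857
finger_force: 0.0
clock: 6.4
eef_pos: [0.4414, 0.178, 0.1359]
ee_rot: [3.141, 0.002, 2.768]
force: [0.5, 0.0, -0.2]
opening: 0.0853
finger_force: 0.0
[0.44074338 0.17435591 0.13255565] [-3.13690708e+00 -4.90148582e-04  2.76570913e+00] [-0.74560962 -3.1940958  -2.61397038]
```

View pics/side2.png

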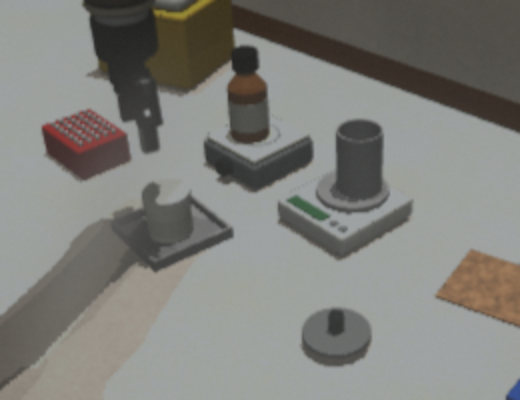

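The gripper hangs above and just behind the jar (crop 168,212), which is clear. Next I settle and then correct.

```bash
python3 -m crank '[0,0,0,0,0,0, 0,0,0,0,0,0, 0,0,0,0,0,0, 0,0,0,0,0,0, 0,0,0,0,0,0]'
```

```text
clock: 6.95
eef_pos: [0.4399, 0.1823, 0.1369]
ee_rot: [3.141, 0.001, 2.773]
force: [0.4, -0.6, -0.2]
opening: 0.0856
finger_force: 0.0
```

```bash
python3 -m crank '[13,-26,0,0,0,0, 13,-26,-25,0,0,0, 13,-26,-60,0,0,0, 13,-26,-90,0,0,0, 13,-26,-101,0,0,0]'
python3 -m crank '[0,0,0,0,0,0, 0,0,0,0,0,0, 0,0,0,0,0,0, 0,0,0,0,0,0, 0,0,0,0,0,0]'
python3 -m crank '[0,0,0,0,0,0, 0,0,0,0,0,0, 0,0,0,0,0,0, 0,0,0,0,0,0, 0,0,0,0,0,0]' 1 40
python3 -m crank '[0,0,0,0,0,0, 0,0,0,0,0,0, 0,0,0,0,0,0, 0,0,0,0,0,0, 0,0,0,0,0,0]'
python3 - <<'E'
from fit import *
p=cam("side"); save(p,"pics/side3.png",(120,120,320,270))
E
```

```text
clock: 7.45
eef_pos: [0.4514, 0.1552, 0.0333]
ee_rot: [-3.139, -0.002, 2.773]
force: [0.1, -0.6, 0.5]
opening: 0.0852
finger_force: 0.0
clock: 7.95
eef_pos: [0.4534, 0.1557, 0.0362]
ee_rot: [3.14, 0.001, 2.772]
force: [-0.1, 0.2, 0.7]
opening: 0.0855
finger_force: 0.0
clock: 8.45
eef_pos: [0.4531, 0.1555, 0.0359]
ee_rot: [3.141, 0.0, 2.772]
force: [-0.4, -1.3, 8.2]
opening: 0.0632
finger_force: 42.2
clock: 8.95
eef_pos: [0.4531, 0.1555, 0.0359]
ee_rot: [3.141, 0.0, 2.772]
force: [-2.1, -0.4, 7.2]
opening: 0.0632
finger_force: 42.2
```

View pics/side3.png

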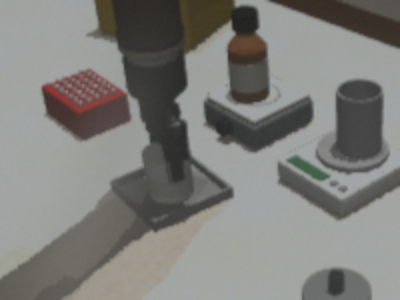

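The jar is gripped by its lid (crop 168,172), with 63 mm opening and 42 N. I'll lift it and carry it to the mat.

```bash
python3 -m crank '[0,0,10,0,0,0, 0,0,30,0,0,0, 0,0,60,0,0,0, 0,0,85,0,0,0, 0,0,95,0,0,0]'
python3 -m crank '[15,-30,5,0,0,0, 31,-65,5,0,0,0, 48,-100,5,0,0,0, 65,-135,5,0,0,0, 82,-170,5,0,0,0]'
python3 -m crank '[20,-41,0,0,0,0, 40,-83,0,0,0,0, 60,-125,0,0,0,0, 78,-163,0,0,0,0, 93,-195,0,0,0,0]'
python3 -m crank '[0,0,0,0,0,0, 0,0,0,0,0,0, 0,0,0,0,0,0, 0,0,0,0,0,0, 0,0,0,0,0,0]'
python3 - <<'E'
from fit import *
pics=[cam("top"),cam("side")]
s=robot.read_state(); e=s["eef_pos"]; print(e,s["ee_rot"],s["force"])
for P in(pics[:1],pics[1:]):
    print(fit("jar",P,[e[0],e[1],0],e[2]-.032), fit("mat",P,[.642,-.237,.185],0), fit("tray",P,[.454,.153,-.16],0))
save(pics[1],"pics/side4.png",(240,100,480,280))
E
```

```text
clock: 9.5
eef_pos: [0.4539, 0.1557, 0.1328]
ee_rot: [3.139, 0.002, 2.772]
force: [1.9, 0.5, -1.3]
opening: 0.0628
finger_force: 44.4
clock: 10.0
eef_pos: [0.5349, -0.016, 0.1349]
ee_rot: [-3.141, -0.001, 2.772]
force: [0.0, -0.1, -1.2]
opening: 0.0632
finger_force: 44.4
clock: 10.5
eef_pos: [0.6279, -0.2123, 0.1344]
ee_rot: [-3.141, -0.001, 2.77]
force: [-0.2, 1.0, -1.3]
opening: 0.0627
finger_force: 44.4
clock: 11.0
eef_pos: [0.6279, -0.2083, 0.1354]
ee_rot: [3.141, -0.0, 2.773]
force: [0.6, 0.6, -1.1]
opening: 0.0628
finger_force: 44.4
[ 0.62795151 -0.20881269  0.13552427] [3.14127746e+00 1.49725761e-04 2.77289791e+00] [-0.23081191 -0.06489586 -2.03273889]
(array([ 0.60931182, -0.1822588 ,  0.        ]), np.float64(8.291208965911647), [np.float64(7.14)]) (array([ 0.63436522, -0.20553382,  0.21961395]), np.float64(12.217850111982504), [np.float64(10.9)]) (array([ 0.45390565,  0.15346858, -0.1540348 ]), np.float64(0.8965846794502764), [np.float64(0.82)])
(array([ 0.63000503, -0.20444045,  0.        ]), np.float64(2.6776911453869), [np.float64(1.84)]) (array([ 0.64537173, -0.23422246,  0.20352285]), np.float64(0.7692378965732407), [np.float64(0.64)]) (array([ 0.45672067,  0.15963249, -0.14342919]), np.float64(0.49921013960407323), [np.float64(0.37)])
```

View pics/side4.png

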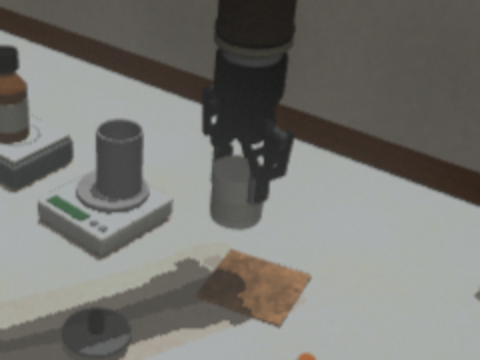

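The jar hangs upright near the mat (mat at crop 255,287). The side camera bias is about (+2, +4) mm, so the mat centre is about (0.643, -0.238).

```bash
python3 -m crank '[15,-29,0,0,0,0, 15,-29,-30,0,0,0, 15,-29,-65,0,0,0, 15,-29,-85,0,0,0, 15,-29,-90,0,0,0]'
python3 -m crank '[0,0,-3,0,0,0, 0,0,-6,0,0,0, 0,0,-7,0,0,0, 0,0,-8,0,0,0, 0,0,-8,0,0,0]'
```

```text
clock: 11.9
eef_pos: [0.6411, -0.238, 0.0422]
ee_rot: [-3.141, -0.005, 2.772]
force: [0.7, -0.2, -2.3]
opening: 0.063
finger_force: 44.5
clock: 12.4
eef_pos: [0.6433, -0.2387, 0.038]
ee_rot: [3.141, 0.001, 2.772]
force: [0.2, -0.4, -1.1]
opening: 0.0633
finger_force: 44.5
```

```bash
python3 -m crank '[0,0,-0.5,0,0,0, 0,0,-1,0,0,0, 0,0,-1.5,0,0,0, 0,0,-2,0,0,0, 0,0,-2,0,0,0]'
python3 -m crank '[0,0,0,0,0,0, 0,0,0,0,0,0, 0,0,0,0,0,0, 0,0,0,0,0,0, 0,0,0,0,0,0]' -1
python3 -m crank '[0,0,20,0,0,0, 0,0,60,0,0,0, 0,0,105,0,0,0, 0,0,150,0,0,0, 0,0,190,0,0,0]'
python3 -m crank '[0,40,0,0,0,0, 0,85,0,0,0,0, 0,130,0,0,0,0, 0,175,0,0,0,0, 0,215,0,0,0,0]'
python3 - <<'E'
from fit import *
pics=[cam("top"),cam("side")]
s=robot.read_state(); e=s["eef_pos"]; print(e,s["ee_rot"],s["force"])
for P in(pics[:1],pics[1:]):
    for a in[("jar",[.643,-.238,0],.004),("bottle",[.654,.207,0],.05),("stirrer",[.655,.195,-.05],0)]: print(a[0],fit(a[0],P,a[1],a[2]))
save(pics[1],"pics/side5.png",(190,100,450,280))
save(pics[0],"pics/top5.png",(170,110,430,290))
E
```

```text
clock: 12.9
eef_pos: [0.643, -0.2387, 0.0361]
ee_rot: [3.141, 0.0, 2.772]
force: [-1.9, 1.3, 5.6]
opening: 0.0627
finger_force: 45.2
clock: 13.4
eef_pos: [0.6429, -0.2386, 0.0352]
ee_rot: [3.142, -0.0, 2.772]
force: [-0.8, 0.2, -0.1]
opening: 0.0856
finger_force: 0.0
clock: 13.9
eef_pos: [0.643, -0.2388, 0.2278]
ee_rot: [3.142, 0.001, 2.772]
force: [1.1, -0.5, 0.4]
opening: 0.0855
finger_force: 0.0
clock: 14.4
eef_pos: [0.6427, -0.0211, 0.2254]
ee_rot: [3.141, -0.0, 2.773]
force: [1.1, -0.2, 0.2]
opening: 0.0856
finger_force: 0.0
[ 0.64296911 -0.01490345  0.22498302] [ 3.13770008e+00 -1.92706249e-03  2.78159600e+00] [-0.57185274  0.13199831 -0.60239502]
jar None
bottle None
stirrer (array([ 0.65558237,  0.19299533, -0.06104681]), np.float64(1.8317658982594587), [np.float64(1.54)])
jar (array([ 0.64434142, -0.23697831,  0.        ]), np.float64(0.19529874706096986), [np.float64(0.16)])
bottle (array([0.65842284, 0.21053241, 0.        ]), np.float64(0.4999343418452808), [np.float64(0.39)])
stirrer (array([ 0.66159506,  0.20021585, -0.00295604]), np.float64(1.786335378321615), [np.float64(1.42)])
```

View pics/side5.png

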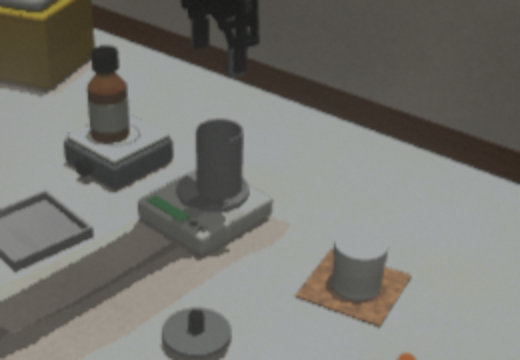

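The jar stands upright, centred on the mat (crop 358,268). The bottle is next.

```bash
python3 -m crank '[3,40,0,0,0,0, 6,85,0,0,0,0, 9,130,0,0,0,0, 12,175,0,0,0,0, 12,215,0,0,0,0]'
python3 -m crank '[0,0,0,0,0,0, 0,0,0,0,0,0, 0,0,0,0,0,0, 0,0,0,0,0,0, 0,0,0,0,0,0]'
```

```text
clock: 15.3
eef_pos: [0.6553, 0.1923, 0.2252]
ee_rot: [3.141, 0.0, 2.77]
force: [-0.1, -0.6, 0.3]
opening: 0.0854
finger_force: 0.0
clock: 15.8
eef_pos: [0.6553, 0.1895, 0.2256]
ee_rot: [-3.142, 0.001, 2.769]
force: [-0.7, 0.5, -0.0]
opening: 0.0853
finger_force: 0.0
```

```bash
python3 -m crank '[0,16,0,0,0,0, 0,16,-15,0,0,0, 0,16,-40,0,0,0, 0,16,-65,0,0,0, 0,16,-78,0,0,0]'
python3 -m crank '[0,0,0,0,0,0, 0,0,0,0,0,0, 0,0,0,0,0,0, 0,0,0,0,0,0, 0,0,0,0,0,0]' 1 50
python3 -m crank '[0,0,0,0,0,0, 0,0,0,0,0,0, 0,0,0,0,0,0, 0,0,0,0,0,0, 0,0,0,0,0,0]'
python3 -m crank '[0,0,5,0,0,0, 0,0,15,0,0,0, 0,0,30,0,0,0, 0,0,40,0,0,0, 0,0,45,0,0,0]'
python3 - <<'E'
from fit import *
p=cam("side"); save(p,"pics/side6.png",(160,80,330,230))
s=robot.read_state(); e=s["eef_pos"]; print(e)
print(fit("bottle",[p],[e[0],e[1],0],e[2]-.097), fit("stirrer",[p],[.655,.195,-.05],0))
E
```

```text
clock: 16.3
eef_pos: [0.6532, 0.2076, 0.1438]
ee_rot: [-3.139, -0.003, 2.773]
force: [0.2, -0.4, -0.3]
opening: 0.0851
finger_force: 0.0
clock: 16.8
eef_pos: [0.6557, 0.2074, 0.1489]
ee_rot: [3.14, 0.002, 2.772]
force: [-1.0, -0.9, 5.5]
opening: 0.0369
finger_force: 50.4
clock: 17.3
eef_pos: [0.6557, 0.2074, 0.1488]
ee_rot: [3.14, 0.002, 2.772]
force: [-1.0, -0.7, 4.9]
opening: 0.0368
finger_force: 50.5
clock: 17.8
eef_pos: [0.6556, 0.2076, 0.1944]
ee_rot: [3.14, 0.002, 2.772]
force: [-0.4, -0.5, -1.5]
opening: 0.0369
finger_force: 50.2
[0.65570408 0.20760456 0.19461747]
(array([0.65348039, 0.20715594, 0.        ]), np.float64(1.636815954983839), [np.float64(0.91)]) (array([ 0.66583874,  0.20414685, -0.15457322]), np.float64(2.0749207675311907), [np.float64(1.72)])
```

View pics/side6.png

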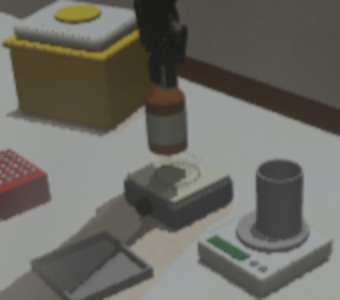

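The bottle is held upright above the stirrer (crop 167,120). It goes to the tray.

```bash
python3 -m crank '[-25,-6,5,0,0,0, -60,-16,5,0,0,0, -100,-27,5,0,0,0, -138,-37,5,0,0,0, -170,-45,5,0,0,0]'
python3 -m crank '[-20,-6,-5,0,0,0, -30,-8,-25,0,0,0, -32,-8,-50,0,0,0, -32,-8,-70,0,0,0, -32,-8,-75,0,0,0]'
python3 -m crank '[0,0,0,0,0,0, 0,0,0,0,0,0, 0,0,0,0,0,0, 0,0,0,0,0,0, 0,0,0,0,0,0]'
python3 - <<'E'
from fit import *
pics=[cam("top"),cam("side")]
s=robot.read_state(); e=s["eef_pos"]; print(e,s["force"])
print(fit("bottle",pics[1:],[e[0],e[1],0],e[2]-.0988), fit("tray",pics[1:],[.457,.157,-.15],0))
print("top",fit("stirrer",pics[:1],[.655,.195,-.05],0));print("side",fit("stirrer",pics[1:],[.655,.195,-.05],0))
save(pics[1],"pics/side7.png",(140,100,340,250))
E
```

```text
clock: 18.45
eef_pos: [0.4824, 0.1615, 0.1966]
ee_rot: [-3.141, -0.001, 2.772]
force: [1.1, 0.9, -1.8]
opening: 0.0368
finger_force: 50.5
clock: 18.95
eef_pos: [0.4513, 0.1537, 0.1203]
ee_rot: [-3.139, -0.003, 2.772]
force: [-0.6, 0.5, -2.2]
opening: 0.0369
finger_force: 50.6
clock: 19.45
eef_pos: [0.4532, 0.1545, 0.1228]
ee_rot: [3.141, 0.001, 2.772]
force: [-0.8, -0.7, -2.4]
opening: 0.0369
finger_force: 50.6
[0.45303211 0.15441272 0.12257627] [-8.31128712e-04 -1.57369023e-01 -3.25450874e+00]
(array([0.45284975, 0.15642119, 0.        ]), np.float64(2.2220251863500087), [np.float64(1.38)]) (array([ 0.45343304,  0.15625413, -0.15135188]), np.float64(0.9673196169613378), [np.float64(0.68)])
top (array([ 0.65547814,  0.19322611, -0.05845835]), np.float64(2.0174888503098907), [np.float64(1.76)])
side (array([ 0.66829327,  0.20609026, -0.16320583]), np.float64(2.0537507237341845), [np.float64(1.7)])
```

View pics/side7.png

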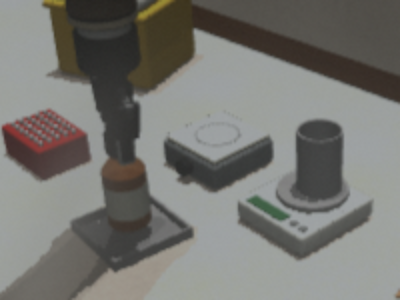

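The bottle hangs inside the tray outline (crop 127,200). I'll lower it gently.

```bash
python3 -m crank '[1,0,-6,0,0,0, 1,0,-12,0,0,0, 1,0,-15,0,0,0, 1,0,-17,0,0,0, 1,0,-18,0,0,0]'
python3 -m crank '[0,0,-0.5,0,0,0, 0,0,-1,0,0,0, 0,0,-1.5,0,0,0, 0,0,-2,0,0,0, 0,0,-2,0,0,0]'
```

```text
clock: 20.25
eef_pos: [0.4538, 0.1542, 0.1039]
ee_rot: [-3.141, -0.0, 2.772]
force: [0.4, -0.1, -2.3]
opening: 0.0368
finger_force: 50.6
clock: 20.75
eef_pos: [0.4542, 0.1543, 0.1028]
ee_rot: [3.141, 0.0, 2.772]
force: [-0.9, -1.0, 4.0]
opening: 0.037
finger_force: 51.3
```

```bash
python3 -m crank '[0,0,0,0,0,0, 0,0,0,0,0,0, 0,0,0,0,0,0, 0,0,0,0,0,0, 0,0,0,0,0,0]' -1
python3 -m crank '[0,0,20,0,0,0, 0,0,50,0,0,0, 0,0,85,0,0,0, 0,0,115,0,0,0, 0,0,130,0,0,0]'
python3 -m crank '[0,-30,0,0,0,0, 0,-70,0,0,0,0, 0,-115,0,0,0,0, 0,-155,0,0,0,0, 0,-180,0,0,0,0]'
python3 -m crank '[0,0,0,0,0,0, 0,0,0,0,0,0, 0,0,0,0,0,0, 0,0,0,0,0,0, 0,0,0,0,0,0]'
python3 - <<'E'
from fit import *
pics=[cam("top"),cam("side")]
for p,n in zip(pics,("T","S")):
    print(n,fit("bottle",[p],[.454,.154,0],.004))
np.savez("shots.npz",T=pics[0]["color"],S=pics[1]["color"])
for p,b,n in((pics[0],(170,130,340,300),"top8"),):
    im=p["color"][b[1]:b[3],b[0]:b[2],::-1].astype(float)*1.7
    cv2.imwrite(f"pics/{n}.png",cv2.resize(im.clip(0,255).astype(np.uint8),None,fx=3.5,fy=3.5,interpolation=cv2.INTER_CUBIC))
E
```

```text
clock: 21.25
eef_pos: [0.4539, 0.1544, 0.1023]
ee_rot: [3.142, -0.0, 2.772]
force: [0.1, -0.3, -0.7]
opening: 0.0856
finger_force: 0.0
clock: 21.75
eef_pos: [0.4548, 0.1547, 0.235]
ee_rot: [3.139, 0.002, 2.772]
force: [0.8, 0.4, -0.8]
opening: 0.0855
finger_force: 0.0
clock: 22.25
eef_pos: [0.4535, -0.0288, 0.2325]
ee_rot: [-3.141, 0.001, 2.769]
force: [0.4, 0.5, 0.5]
opening: 0.0853
finger_force: 0.0
clock: 22.75
eef_pos: [0.4539, -0.0248, 0.2322]
ee_rot: [3.142, -0.0, 2.773]
force: [-0.1, -1.0, 0.6]
opening: 0.0855
finger_force: 0.0
T (array([0.451011  , 0.15121574, 0.        ]), np.float64(0.4124449182484817), [np.float64(0.34)])
S (array([0.45524841, 0.15599797, 0.        ]), np.float64(0.2974569878885057), [np.float64(0.25)])
```

View pics/top8.png

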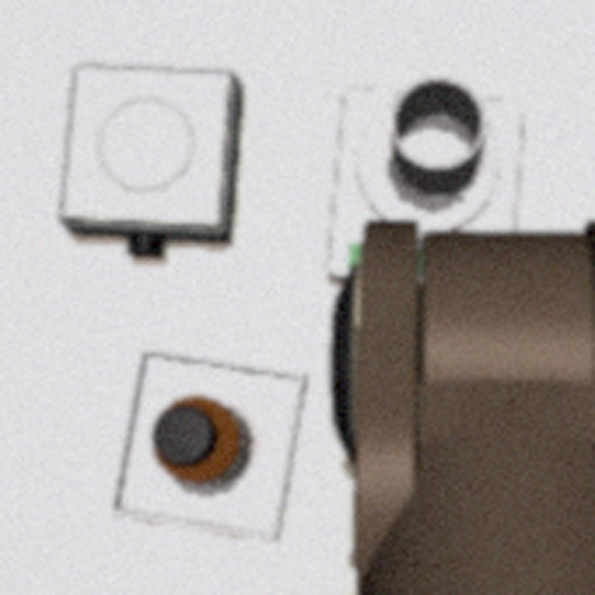

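The ring on the stirrer shows at crop (146,144), and the bottle stands upright in the tray (crop 195,440). From these I compute the stirrer centre, and the balance centre from its pan edge.

```bash
python3 - <<'E'
from fit import *
p=cam("top")
f=lambda u,v:((u+.5)/3.5-.5+170,(v+.5)/3.5-.5+130)
print("ring",at(p,f(146,144),.05)); print("plate",at(p,f(152,145),.05))
print("beaker",fit("beaker",[p],[.654,-.009,0],.045))
# pan: left edge 358,right 498 at row ~150; bottom edge (435,228)
print("pan",at(p,f(428,155),.045), at(p,f(358,155),.045)[1],at(p,f(498,155),.045)[1], at(p,f(428,226),.045)[0])
q=cam("side")
b=(200,140,360,260)
im=q["color"][b[1]:b[3],b[0]:b[2],::-1].astype(float)*1.5
cv2.imwrite("pics/side9.png",cv2.resize(im.clip(0,255).astype(np.uint8),None,fx=5,fy=5,interpolation=cv2.INTER_CUBIC))
E
```

```text
ring [0.6609605  0.19607173 0.05      ]
plate [0.66022072 0.1918169  0.05      ]
beaker (array([ 0.65363995, -0.00999731,  0.        ]), np.float64(0.47823350520716), [np.float64(0.39)])
pan [ 0.65341931 -0.0023754   0.045     ] 0.04694107906800691 -0.05160579454308921 0.6025716621733438
```

View pics/side9.png

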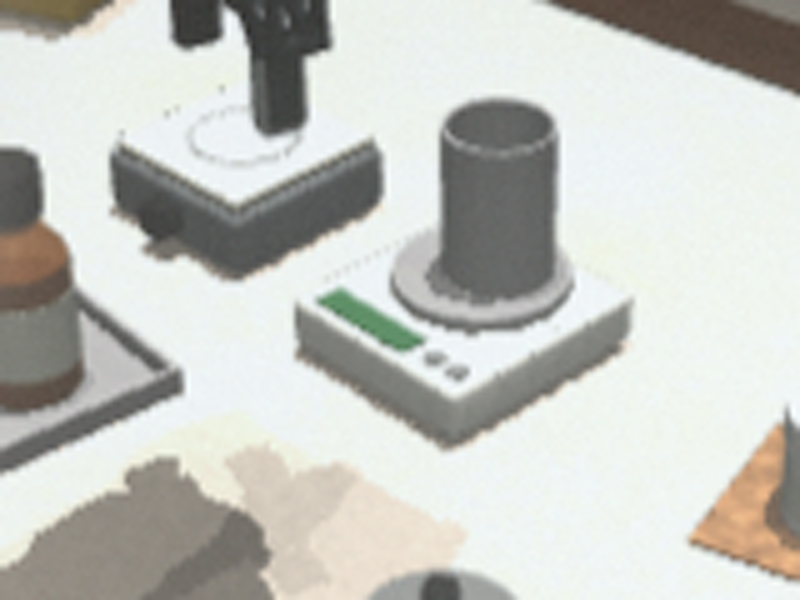

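```bash
python3 - <<'E'
from fit import *
q=cam("side")
f=lambda u,v:((u+.5)/5-.5+200,(v+.5)/5-.5+140)
print("ring",at(q,f(245,135),.05))
for c in((.655,0),(.657,.004),(.659,.004)):
    e=proj(q,cyl(.05,.045,.045)+[c[0],c[1],0]); e=((e+.5-[200,140])*5-.5)
    print(c,e[:,0].min().round(),e[:,0].max().round(),e[:,1].max().round(),e[np.argmin(e[:,0])].round())
r=proj(q,cyl(.034,.05,.05)+[.6635,.1985,0]); r=((r+.5-[200,140])*5-.5); print(r.min(0),r.max(0))
E
```

```text
ring [0.6630955  0.19932963 0.05      ]
(0.655, 0) 399.0 581.0 316.0 [399. 268.]
(0.657, 0.004) 396.0 577.0 311.0 [396. 264.]
(0.659, 0.004) 398.0 580.0 310.0 [398. 263.]
[189.72793811 107.96547036] [303.08492651 163.59348717]
```

```bash
python3 -m crank '[30,3,0,0,0,0, 75,7,0,0,0,0, 120,11,0,0,0,0, 165,15,0,0,0,0, 202,17,0,0,0,0]'
python3 -m crank '[0,0,0,0,0,0, 0,0,0,0,0,0, 0,0,-5,0,0,0, 0,0,-10,0,0,0, 0,0,-10,0,0,0]'
```

```text
clock: 23.65
eef_pos: [0.658, -0.0078, 0.2317]
ee_rot: [3.141, -0.0, 2.773]
force: [-0.7, 0.5, 0.6]
opening: 0.0854
finger_force: 0.0
clock: 24.15
eef_pos: [0.6548, -0.0086, 0.2218]
ee_rot: [3.142, -0.001, 2.772]
force: [-0.2, -0.2, -0.1]
opening: 0.0853
finger_force: 0.0
```

```bash
python3 -m crank '[1,1,-20,0,0,0, 1,1,-50,0,0,0, 1,1,-90,0,0,0, 1,1,-125,0,0,0, 1,1,-140,0,0,0]'
python3 -m crank '[0,0,0,0,0,0, 0,0,0,0,0,0, 0,0,0,0,0,0, 0,0,0,0,0,0, 0,0,0,0,0,0]'
python3 -m crank '[0,0,0,0,0,0, 0,0,0,0,0,0, 0,0,0,0,0,0, 0,0,0,0,0,0, 0,0,0,0,0,0]' 1 40
python3 -m crank '[0,0,0,0,0,0, 0,0,0,0,0,0, 0,0,0,0,0,0, 0,0,0,0,0,0, 0,0,0,0,0,0]'
python3 -m crank '[0,0,5,0,0,0, 0,0,15,0,0,0, 0,0,30,0,0,0, 0,0,45,0,0,0, 0,0,50,0,0,0]'
python3 - <<'E'
from fit import *
p=cam("side"); s=robot.read_state(); e=s["eef_pos"]; print(e)
print(fit("beaker",[p],[e[0],e[1],0],.095))
E
```

```text
clock: 24.65
eef_pos: [0.6546, -0.0073, 0.0793]
ee_rot: [-3.14, -0.004, 2.772]
force: [-0.6, -0.3, -0.1]
opening: 0.0852
finger_force: 0.0
clock: 25.15
eef_pos: [0.6575, -0.0076, 0.0836]
ee_rot: [3.141, 0.002, 2.772]
force: [-1.2, 0.9, 0.8]
opening: 0.0854
finger_force: 0.0
clock: 25.65
eef_pos: [0.6571, -0.0077, 0.083]
ee_rot: [3.141, 0.0, 2.772]
force: [-1.8, -0.6, 5.8]
opening: 0.0619
finger_force: 43.7
clock: 26.15
eef_pos: [0.6571, -0.0077, 0.083]
ee_rot: [3.141, 0.001, 2.772]
force: [-1.8, 0.7, 5.6]
opening: 0.0621
finger_force: 43.7
clock: 26.65
eef_pos: [0.6582, -0.0078, 0.1352]
ee_rot: [3.14, 0.003, 2.772]
force: [0.4, 0.1, -2.7]
opening: 0.0618
finger_force: 44.1
[ 0.65822818 -0.00774255  0.13514612]
(array([ 0.65685653, -0.00278182,  0.        ]), np.float64(2.648912461470953), [np.float64(1.41)])
```

```bash
python3 -m crank '[1,25,0,0,0,0, 2,65,0,0,0,0, 4,105,0,0,0,0, 6,145,0,0,0,0, 6,180,0,0,0,0]'
python3 -m crank '[0,10,0,0,0,0, 0,20,0,0,0,0, 0,26,-10,0,0,0, 0,26,-20,0,0,0, 0,26,-27,0,0,0]'
python3 -m crank '[0,0,0,0,0,0, 0,0,0,0,0,0, 0,0,0,0,0,0, 0,0,0,0,0,0, 0,0,0,0,0,0]'
python3 - <<'E'
from fit import *
q=cam("side");s=robot.read_state(); e=s["eef_pos"]; print(e)
print("S beaker",fit("beaker",[q],[e[0],e[1],0],e[2]-.038))
print("S balance",fit("balance",[q],[.655,0,-.07],0))
b=(200,130,360,250)
im=q["color"][b[1]:b[3],b[0]:b[2],::-1].astype(float)*1.5
cv2.imwrite("pics/side10.png",cv2.resize(im.clip(0,255).astype(np.uint8),None,fx=5,fy=5,interpolation=cv2.INTER_CUBIC))
E
```

```text
clock: 27.25
eef_pos: [0.6624, 0.1749, 0.1316]
ee_rot: [3.142, -0.001, 2.773]
force: [1.0, 1.2, -2.8]
opening: 0.0619
finger_force: 44.2
clock: 27.75
eef_pos: [0.6624, 0.1966, 0.1035]
ee_rot: [-3.14, -0.001, 2.77]
force: [-0.2, -0.8, -3.1]
opening: 0.062
finger_force: 44.3
clock: 28.25
eef_pos: [0.6631, 0.1983, 0.1057]
ee_rot: [3.141, 0.001, 2.772]
force: [0.2, -0.3, -1.7]
opening: 0.062
finger_force: 44.3
[0.6630576  0.1983314  0.10564649]
S beaker (array([0.65996148, 0.20153769, 0.        ]), np.float64(2.51359094971624), [np.float64(1.34)])
S balance (array([ 0.65677043,  0.00690594, -0.08749236]), np.float64(1.0226463116256477), [np.float64(0.92)])
```

View pics/side10.png

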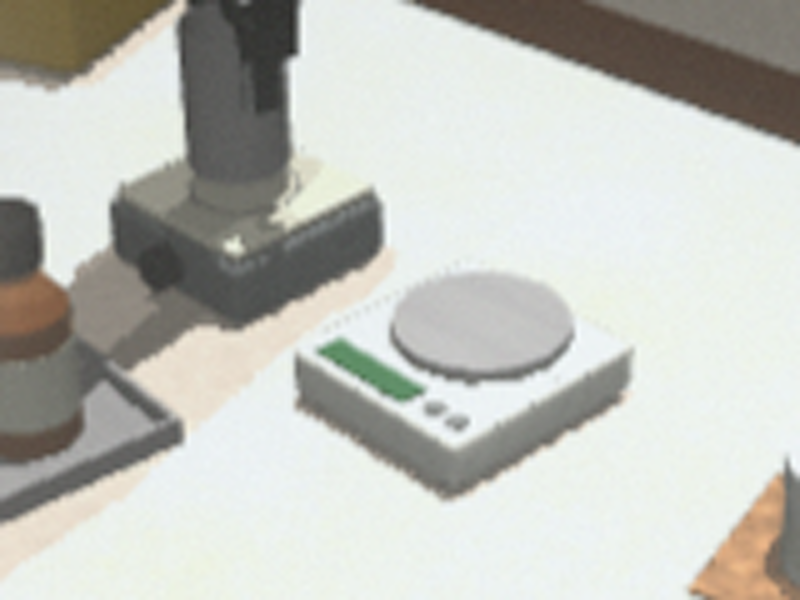

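The beaker hangs upright above the stirrer ring (crop 238,130). The balance pan is clear at (482,322). I'll lower the beaker.

```bash
python3 -m crank '[0,0,-5,0,0,0, 0,0,-10,0,0,0, 0,0,-13,0,0,0, 0,0,-15,0,0,0, 0,0,-15.5,0,0,0]'
python3 -m crank '[0,0,-0.5,0,0,0, 0,0,-1,0,0,0, 0,0,-1.5,0,0,0, 0,0,-2,0,0,0, 0,0,-2,0,0,0]'
```

```text
clock: 28.9
eef_pos: [0.6627, 0.1983, 0.0893]
ee_rot: [-3.141, -0.0, 2.772]
force: [-0.3, -0.6, -1.9]
opening: 0.0623
finger_force: 44.3
clock: 29.4
eef_pos: [0.663, 0.1984, 0.088]
ee_rot: [3.141, 0.0, 2.772]
force: [-1.5, 0.3, -0.1]
opening: 0.0622
finger_force: 44.4
```

```bash
python3 -m crank '[0,0,-0.5,0,0,0, 0,0,-1,0,0,0, 0,0,-1,0,0,0, 0,0,-1,0,0,0, 0,0,-1,0,0,0]'
python3 -m crank '[0,0,0,0,0,0, 0,0,0,0,0,0, 0,0,0,0,0,0, 0,0,0,0,0,0, 0,0,0,0,0,0]' -1
python3 -m crank '[0,0,20,0,0,0, 0,0,50,0,0,0, 0,0,85,0,0,0, 0,0,115,0,0,0, 0,0,130,0,0,0]'
python3 -m crank '[-30,0,0,0,0,0, -70,0,0,0,0,0, -110,0,0,0,0,0, -150,0,0,0,0,0, -190,0,0,0,0,0]'
python3 -m crank '[0,-30,0,0,0,0, 0,-70,0,0,0,0, 0,-110,0,0,0,0, 0,-150,0,0,0,0, 0,-190,0,0,0,0]'
python3 -m crank '[-30,-40,0,0,0,0, -60,-75,0,0,0,0, -60,-110,0,0,0,0, -60,-150,0,0,0,0, -60,-180,0,0,0,0]'
python3 - <<'E'
from fit import *
pics=[cam("top"),cam("side")]
s=robot.read_state(); print(s["eef_pos"])
for p,n in zip(pics,"TS"):
    print(n,fit("beaker",[p],[.663,.198,0],.05)); print(n,fit("jar",[p],[.643,-.238,0],.004));print(n,fit("balance",[p],[.655,0,-.07],0))
    print(n,fit("cover",[p],[.44,-.155,0],0))
    e=proj(p,[.653,0,.045])[0]; k=4 if n=="T" else 5
    b=[int(e[0])-45,int(e[1])-40,int(e[0])+45,int(e[1])+40]; print(n,b)
    im=p["color"][b[1]:b[3],b[0]:b[2],::-1].astype(float)
    im=((im-im.min())/(im.max()-im.min())*255).astype(np.uint8)
    im=cv2.resize(im,(360,320),interpolation=cv2.INTER_CUBIC)
    globals()["I"+n]=im
cv2.imwrite("pics/bal.png",np.hstack([IT,IS]))
E
```

```text
clock: 29.9
eef_pos: [0.663, 0.1983, 0.088]
ee_rot: [3.141, 0.0, 2.772]
force: [-3.3, -0.2, 7.6]
opening: 0.0622
finger_force: 45.0
clock: 30.4
eef_pos: [0.6629, 0.1983, 0.0867]
ee_rot: [-3.142, -0.0, 2.772]
force: [1.1, 0.1, -0.3]
opening: 0.0855
finger_force: 0.0
clock: 30.9
eef_pos: [0.6641, 0.1985, 0.2199]
ee_rot: [3.139, 0.003, 2.772]
force: [0.1, 0.2, 0.2]
opening: 0.0855
finger_force: 0.0
clock: 31.4
eef_pos: [0.4709, 0.1981, 0.216]
ee_rot: [-3.141, -0.001, 2.772]
force: [0.4, 0.1, 0.4]
opening: 0.0858
finger_force: 0.0
clock: 31.9
eef_pos: [0.4723, 0.0069, 0.2164]
ee_rot: [-3.142, -0.0, 2.772]
force: [1.0, -0.1, 0.4]
opening: 0.0857
finger_force: 0.0
clock: 32.4
eef_pos: [0.4122, -0.1737, 0.2167]
ee_rot: [3.141, 0.001, 2.771]
force: [0.3, 0.5, -0.2]
opening: 0.0856
finger_force: 0.0
[ 0.41207837 -0.1754984   0.21670747]
T (array([0.65980106, 0.19807042, 0.        ]), np.float64(0.28922248454136223), [np.float64(0.26)])
T (array([ 0.64248137, -0.24084716,  0.        ]), np.float64(0.3591253386853999), [np.float64(0.29)])
T (array([ 0.64742634, -0.00265198, -0.07603868]), np.float64(1.2805984161764619), [np.float64(1.16)])
T (array([ 0.43821716, -0.15471333,  0.        ]), np.float64(1.0009187680583502), [np.float64(0.65)])
T [245, 134, 335, 214]
S (array([0.66408131, 0.20341711, 0.        ]), np.float64(0.303067727295929), [np.float64(0.25)])
S (array([ 0.64461682, -0.23715454,  0.        ]), np.float64(0.26126896492618346), [np.float64(0.22)])
S (array([ 0.65644361,  0.00708251, -0.08271186]), np.float64(1.441084893181749), [np.float64(1.14)])
S (array([ 0.44209069, -0.15251411,  0.        ]), np.float64(0.333505674364992), [np.float64(0.25)])
S [252, 152, 342, 232]
```

View pics/bal.png

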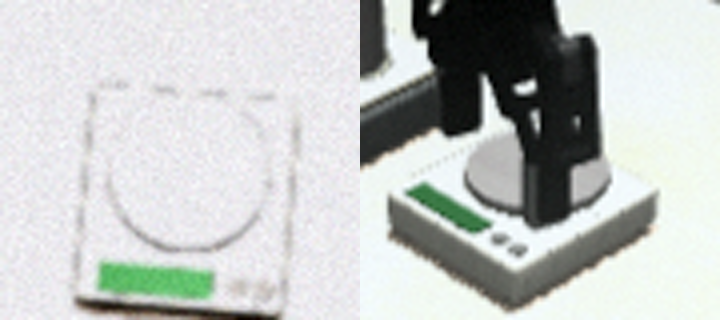

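Left half: the balance pan is centred at about (189,166) in the 4x top crop. I'll compute its position while moving over the jar.

```bash
python3 -m crank '[40,-11,0,0,0,0, 85,-24,0,0,0,0, 130,-36,0,0,0,0, 175,-48,0,0,0,0, 215,-60,0,0,0,0]'
python3 -m crank '[8,-3,-5,0,0,0, 16,-4,-20,0,0,0, 16,-4,-40,0,0,0, 16,-4,-50,0,0,0, 16,-4,-50,0,0,0]'
python3 -m crank '[0,0,0,0,0,0, 0,0,0,0,0,0, 0,0,0,0,0,0, 0,0,0,0,0,0, 0,0,0,0,0,0]'
python3 - <<'E'
from fit import *
p=cam("top"); print(at(p,(291.9,175.3),.045)); q=proj(p,cyl(.05,.045,.045)+[.6525,-.002,0]); 
q=(q+.5-[245,134])*4-.5; print(q.min(0),q.max(0))
E
```

```text
clock: 33.4
eef_pos: [0.6303, -0.2306, 0.2161]
ee_rot: [3.141, -0.0, 2.774]
force: [-0.1, -0.2, 0.7]
opening: 0.0857
finger_force: 0.0
clock: 33.9
eef_pos: [0.6422, -0.2346, 0.1648]
ee_rot: [3.142, -0.004, 2.772]
force: [0.4, -0.6, 0.1]
opening: 0.0856
finger_force: 0.0
clock: 34.4
eef_pos: [0.644, -0.2356, 0.1672]
ee_rot: [3.141, 0.001, 2.772]
force: [0.2, -0.3, -0.1]
opening: 0.0848
finger_force: 0.0
[ 0.64995896 -0.00229555  0.045     ]
[107.49016941  83.98665467] [269.86676605 242.47352785]
```

```bash
python3 -m crank '[-1,-3,-25,0,0,0, -1,-3,-60,0,0,0, -1,-3,-95,0,0,0, -1,-3,-125,0,0,0, -1,-3,-131,0,0,0]'
python3 -m crank '[0,0,0,0,0,0, 0,0,0,0,0,0, 0,0,0,0,0,0, 0,0,0,0,0,0, 0,0,0,0,0,0]'
python3 -m crank '[0,0,0,0,0,0, 0,0,0,0,0,0, 0,0,0,0,0,0, 0,0,0,0,0,0, 0,0,0,0,0,0]' 1 40
python3 -m crank '[0,0,0,0,0,0, 0,0,0,0,0,0, 0,0,0,0,0,0, 0,0,0,0,0,0, 0,0,0,0,0,0]'
python3 -m crank '[0,0,10,0,0,0, 0,0,30,0,0,0, 0,0,60,0,0,0, 0,0,90,0,0,0, 0,0,105,0,0,0]'
```

```text
clock: 34.95
eef_pos: [0.6406, -0.2375, 0.032]
ee_rot: [-3.141, -0.006, 2.772]
force: [-0.2, 0.4, 0.2]
opening: 0.0856
finger_force: 0.0
clock: 35.45
eef_pos: [0.6434, -0.2387, 0.0368]
ee_rot: [3.141, 0.001, 2.772]
force: [0.2, -0.1, 0.3]
opening: 0.0852
finger_force: 0.0
clock: 35.95
eef_pos: [0.6432, -0.2388, 0.0364]
ee_rot: [3.141, 0.001, 2.772]
force: [-1.1, 0.9, 5.7]
opening: 0.0633
finger_force: 44.4
clock: 36.45
eef_pos: [0.6432, -0.2388, 0.0364]
ee_rot: [3.142, 0.001, 2.772]
force: [-0.3, 0.5, 5.1]
opening: 0.0625
finger_force: 44.4
clock: 36.95
eef_pos: [0.6437, -0.2393, 0.1437]
ee_rot: [3.141, 0.003, 2.772]
force: [0.9, 0.5, -1.3]
opening: 0.0627
finger_force: 44.2
```

```bash
python3 -m crank '[1,25,0,0,0,0, 3,65,0,0,0,0, 5,105,0,0,0,0, 6,145,0,0,0,0, 7,180,0,0,0,0]'
python3 -m crank '[1,25,0,0,0,0, 2,45,0,0,0,0, 2,58,-15,0,0,0, 2,59,-35,0,0,0, 2,59,-45,0,0,0]'
python3 -m crank '[0,0,0,0,0,0, 0,0,0,0,0,0, 0,0,0,0,0,0, 0,0,0,0,0,0, 0,0,0,0,0,0]'
python3 - <<'E'
from fit import *
q=cam("side");s=robot.read_state(); print(s["eef_pos"])
b=(220,130,380,250)
im=q["color"][b[1]:b[3],b[0]:b[2],::-1].astype(float)*1.5
cv2.imwrite("pics/side11.png",cv2.resize(im.clip(0,255).astype(np.uint8),None,fx=5,fy=5,interpolation=cv2.INTER_CUBIC))
E
```

```text
clock: 37.45
eef_pos: [0.6494, -0.056, 0.1402]
ee_rot: [3.141, -0.001, 2.773]
force: [-0.2, 0.3, -2.1]
opening: 0.0628
finger_force: 44.2
clock: 37.95
eef_pos: [0.6503, 0.0008, 0.0929]
ee_rot: [-3.14, -0.003, 2.772]
force: [0.1, -1.3, -1.2]
opening: 0.0626
finger_force: 44.2
clock: 38.45
eef_pos: [0.6523, 0.0001, 0.0964]
ee_rot: [3.141, 0.001, 2.771]
force: [-0.1, 0.0, -1.2]
opening: 0.0627
finger_force: 44.2
[6.52170869e-01 2.78905493e-04 9.63369237e-02]
```

View pics/side11.png

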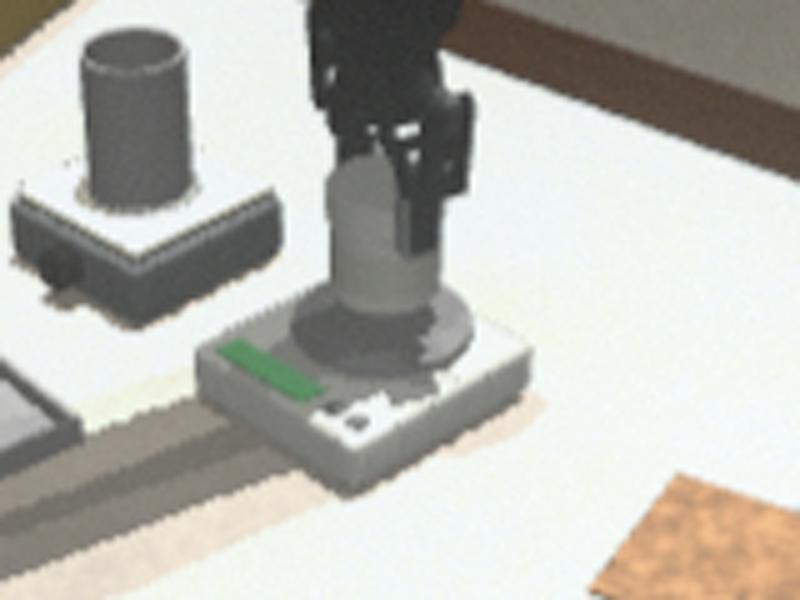

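The jar is over the pan (jar column about 386, pan about 382). The beaker stands on the ring. I'll lower the jar.

```bash
python3 -m crank '[0,0,-6,0,0,0, 0,0,-12,0,0,0, 0,0,-15,0,0,0, 0,0,-16.5,0,0,0, 0,0,-17.5,0,0,0]'
python3 -m crank '[0,0,-0.5,0,0,0, 0,0,-1,0,0,0, 0,0,-1.5,0,0,0, 0,0,-2,0,0,0, 0,0,-2,0,0,0]'
```

```text
clock: 39.0
eef_pos: [0.6518, 0.0003, 0.078]
ee_rot: [-3.141, -0.0, 2.772]
force: [-0.4, -0.1, -0.7]
opening: 0.0628
finger_force: 44.2
clock: 39.5
eef_pos: [0.6521, 0.0003, 0.0773]
ee_rot: [3.141, 0.0, 2.772]
force: [-2.8, 0.3, 6.4]
opening: 0.0632
finger_force: 45.0
```

```bash
python3 -m crank '[0,0,0,0,0,0, 0,0,0,0,0,0, 0,0,0,0,0,0, 0,0,0,0,0,0, 0,0,0,0,0,0]' -1
python3 -m crank '[0,0,15,0,0,0, 0,0,45,0,0,0, 0,0,80,0,0,0, 0,0,110,0,0,0, 0,0,125,0,0,0]'
python3 -m crank '[-35,-26,0,0,0,0, -70,-52,0,0,0,0, -105,-78,0,0,0,0, -140,-104,0,0,0,0, -172,-128,0,0,0,0]'
python3 -m crank '[-20,-14,0,0,0,0, -40,-27,-20,0,0,0, -40,-27,-55,0,0,0, -40,-27,-90,0,0,0, -40,-27,-120,0,0,0]'
python3 -m crank '[0,0,0,0,0,0, 0,0,0,0,0,0, 0,0,0,0,0,0, 0,0,0,0,0,0, 0,0,0,0,0,0]'
python3 - <<'E'
from fit import *
p,q=cam("top"),cam("side")
for a,n in((p,"T"),(q,"S")):
    print(n,"jar",fit("jar",[a],[.652,0,0],.045));print(n,"beaker",fit("beaker",[a],[.6625,.199,0],.05));print(n,"bottle",fit("bottle",[a],[.454,.154,0],.004))
    print(n,"cover",fit("cover",[a],[.44,-.1547,0],0))
E
```

```text
clock: 40.0
eef_pos: [0.6519, 0.0003, 0.0762]
ee_rot: [-3.142, -0.0, 2.772]
force: [0.7, 0.3, 0.0]
opening: 0.085
finger_force: 0.0
clock: 40.5
eef_pos: [0.6532, -0.0002, 0.2053]
ee_rot: [3.14, 0.004, 2.771]
force: [-0.6, -0.2, 0.1]
opening: 0.0851
finger_force: 0.0
clock: 41.0
eef_pos: [0.4779, -0.1287, 0.2012]
ee_rot: [3.141, -0.0, 2.771]
force: [-0.2, -0.3, 1.9]
opening: 0.0855
finger_force: 0.0
clock: 41.5
eef_pos: [0.4395, -0.1545, 0.0801]
ee_rot: [3.141, -0.0, 2.772]
force: [-0.5, 0.4, 0.7]
opening: 0.0858
finger_force: 0.0
clock: 42.0
eef_pos: [0.4407, -0.1546, 0.0824]
ee_rot: [3.141, 0.002, 2.772]
force: [-0.1, -0.2, 0.2]
opening: 0.0856
finger_force: 0.0
T jar (array([ 0.65131004, -0.00170974,  0.        ]), np.float64(0.30559650414721273), [np.float64(0.26)])
T beaker (array([0.66038096, 0.1974231 , 0.        ]), np.float64(0.39618052601526127), [np.float64(0.32)])
T bottle (array([0.45289874, 0.15143162, 0.        ]), np.float64(0.260899219498827), [np.float64(0.2)])
T cover (array([ 0.44265323, -0.12443751,  0.        ]), np.float64(10.29718428074645), [np.float64(9.51)])
S jar None
S beaker (array([0.66187906, 0.20052412, 0.        ]), np.float64(0.2993128248368556), [np.float64(0.21)])
S bottle (array([0.45347782, 0.15373484, 0.        ]), np.float64(0.49477136700112606), [np.float64(0.41)])
S cover (array([ 0.44095552, -0.15300476,  0.        ]), np.float64(0.20717051369130696), [np.float64(0.17)])
```

```bash
python3 -m crank '[0,0,-15,0,0,0, 0,0,-35,0,0,0, 0,0,-50,0,0,0, 0,0,-57,0,0,0, 0,0,-60,0,0,0]'
python3 -m crank '[0,0,0,0,0,0, 0,0,0,0,0,0, 0,0,0,0,0,0, 0,0,0,0,0,0, 0,0,0,0,0,0]' 1 30
python3 -m crank '[0,0,0,0,0,0, 0,0,0,0,0,0, 0,0,0,0,0,0, 0,0,0,0,0,0, 0,0,0,0,0,0]'
python3 -m crank '[0,0,10,0,0,0, 0,0,40,0,0,0, 0,0,85,0,0,0, 0,0,130,0,0,0, 0,0,170,0,0,0]'
python3 -m crank '[0,0,0,0,0,0, 0,0,0,0,0,0, 0,0,0,0,0,0, 0,0,0,0,0,0, 0,0,0,0,0,0]'
python3 - <<'E'
from fit import *
q=cam("side");s=robot.read_state();e=s["eef_pos"];print(e,s["force"])
print(fit("cover",[q],[e[0],e[1],0],e[2]-.022))
save(q,"pics/side12.png",(180,100,400,300))
E
```

```text
clock: 43.0
eef_pos: [0.4395, -0.1547, 0.0208]
ee_rot: [-3.141, -0.001, 2.772]
force: [0.9, 0.1, -1.1]
opening: 0.0857
finger_force: 0.0
clock: 43.5
eef_pos: [0.4402, -0.1546, 0.0217]
ee_rot: [3.141, 0.001, 2.772]
force: [-0.6, 1.2, 4.1]
opening: 0.0169
finger_force: 29.1
clock: 44.0
eef_pos: [0.4402, -0.1546, 0.0217]
ee_rot: [3.141, 0.0, 2.772]
force: [-1.1, 1.2, 6.0]
opening: 0.0172
finger_force: 29.3
clock: 44.5
eef_pos: [0.4394, -0.1551, 0.1936]
ee_rot: [-3.141, 0.0, 2.771]
force: [1.1, 0.8, -0.8]
opening: 0.0169
finger_force: 29.5
clock: 45.0
eef_pos: [0.4392, -0.1547, 0.1904]
ee_rot: [-3.141, -0.002, 2.771]
force: [-0.1, 0.6, -0.1]
opening: 0.0166
finger_force: 29.5
[ 0.43934922 -0.15473277  0.19050154] [-0.08310455  0.69047695 -0.10513186]
(array([ 0.43925617, -0.15225633,  0.        ]), np.float64(0.45962697129788777), [np.float64(0.37)])
```

View pics/side12.png

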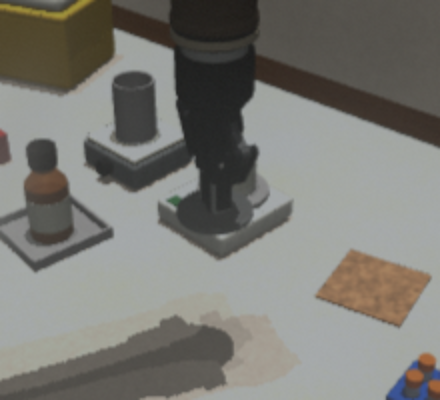

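The cover is held level (crop 213,213). The jar and bottle stand upright. I'll carry the cover over to the beaker.

```bash
python3 -m crank '[15,23,5,0,0,0, 35,56,10,0,0,0, 58,92,10,0,0,0, 80,128,10,0,0,0, 103,164,10,0,0,0]'
python3 -m crank '[22,36,0,0,0,0, 45,72,0,0,0,0, 68,108,0,0,0,0, 90,142,0,0,0,0, 105,165,0,0,0,0]'
python3 -m crank '[0,0,0,0,0,0, 0,0,0,0,0,0, 0,0,0,0,0,0, 0,0,0,0,0,0, 0,0,0,0,0,0]'
```

```text
clock: 45.6
eef_pos: [0.5435, 0.0108, 0.201]
ee_rot: [-3.141, -0.0, 2.771]
force: [0.4, -1.3, -0.3]
opening: 0.0166
finger_force: 29.5
clock: 46.1
eef_pos: [0.6486, 0.1778, 0.2]
ee_rot: [-3.141, -0.001, 2.774]
force: [0.0, -0.7, -0.1]
opening: 0.0167
finger_force: 29.5
clock: 46.6
eef_pos: [0.6478, 0.1733, 0.2016]
ee_rot: [3.141, 0.0, 2.77]
force: [-0.1, -0.0, -0.6]
opening: 0.0169
finger_force: 29.5
```

Shift by (14, 26), then lower to just above the rim and look.

```bash
python3 -m crank '[7,13,0,0,0,0, 14,26,0,0,0,0, 14,26,-12,0,0,0, 14,26,-25,0,0,0, 14,26,-32,0,0,0]'
python3 -m crank '[0,0,0,0,0,0, 0,0,0,0,0,0, 0,0,0,0,0,0, 0,0,0,0,0,0, 0,0,0,0,0,0]'
python3 - <<'E'
from fit import *
q=cam("side");s=robot.read_state();e=s["eef_pos"];print(e,s["force"])
print(fit("cover",[q],[e[0],e[1],0],e[2]-.0217)); print(fit("beaker",[q],[.662,.199,0],.05))
b=(200,110,320,200)
cv2.imwrite("pics/side13.png",cv2.resize((q["color"][b[1]:b[3],b[0]:b[2],::-1]*1.4).clip(0,255).astype(np.uint8),None,fx=5,fy=5,interpolation=cv2.INTER_CUBIC))
E
```

```text
clock: 47.1
eef_pos: [0.6608, 0.1998, 0.1667]
ee_rot: [-3.139, -0.002, 2.772]
force: [-0.4, 0.0, -0.6]
opening: 0.017
finger_force: 29.5
clock: 47.6
eef_pos: [0.6621, 0.2003, 0.1698]
ee_rot: [3.141, 0.001, 2.772]
force: [-0.1, 0.4, -0.3]
opening: 0.0166
finger_force: 29.5
[0.66203008 0.20033082 0.16967047] [-0.43755812 -0.8886627  -0.53213818]
(array([0.66153421, 0.20159079, 0.        ]), np.float64(0.9719176380077472), [np.float64(0.61)])
None
```

View pics/side13.png

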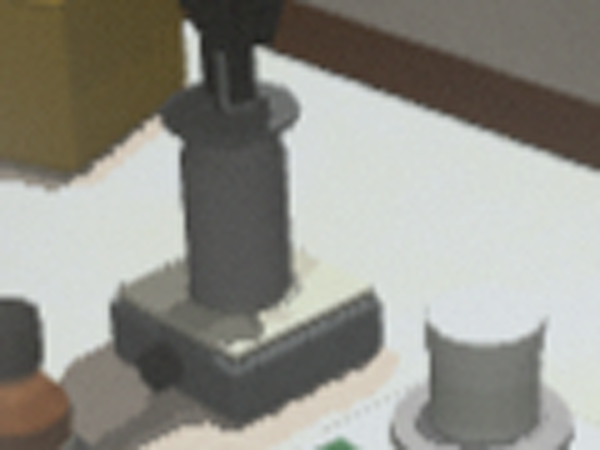

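The cover is just above the beaker, with centres at columns 230 and 235 (about 2 mm apart). I'll lower it and seat it.

```bash
python3 -m crank '[0,-1,-4,0,0,0, 0,-1,-8,0,0,0, 0,-1,-12,0,0,0, 0,-1,-15,0,0,0, 0,-1,-17,0,0,0]'
python3 -m crank '[0,0,-0.7,0,0,0, 0,0,-1.4,0,0,0, 0,0,-2,0,0,0, 0,0,-2.5,0,0,0, 0,0,-2.5,0,0,0]'
```

```text
clock: 48.25
eef_pos: [0.6617, 0.1993, 0.1517]
ee_rot: [-3.141, -0.0, 2.772]
force: [0.4, -0.6, -0.4]
opening: 0.0166
finger_force: 29.5
clock: 48.75
eef_pos: [0.662, 0.1994, 0.1499]
ee_rot: [3.141, 0.0, 2.772]
force: [0.0, -0.4, -0.4]
opening: 0.0166
finger_force: 29.5
```

```bash
python3 -m crank '[0,0,-0.4,0,0,0, 0,0,-0.8,0,0,0, 0,0,-1.2,0,0,0, 0,0,-1.2,0,0,0, 0,0,-1.2,0,0,0]'
```

```text
clock: 49.25
eef_pos: [0.6622, 0.1994, 0.1498]
ee_rot: [3.141, 0.001, 2.772]
force: [-2.5, 0.3, 6.4]
opening: 0.0166
finger_force: 30.3
```

```bash
python3 -m crank '[0,0,0,0,0,0, 0,0,0,0,0,0, 0,0,0,0,0,0, 0,0,0,0,0,0, 0,0,0,0,0,0]' -1
python3 -m crank '[0,0,5,0,0,0, 0,0,20,0,0,0, 0,0,45,0,0,0, 0,0,70,0,0,0, 0,0,90,0,0,0]'
python3 -m crank '[-35,-26,10,0,0,0, -70,-52,10,0,0,0, -105,-78,10,0,0,0, -140,-110,10,0,0,0, -170,-140,10,0,0,0]'
python3 -m crank '[-10,-40,0,0,0,0, -20,-80,0,0,0,0, -30,-120,0,0,0,0, -40,-160,0,0,0,0, -60,-200,0,0,0,0]'
python3 - <<'E'
from fit import *
p,q=cam("top"),cam("side")
for a,n in((p,"T"),(q,"S")):
    for k,x,z in(("cover",[.662,.199,0],.128),("beaker",[.662,.199,0],.05),("bottle",[.454,.154,0],.004),("jar",[.652,0,0],.045)): print(n,k,fit(k,[a],x,z))
I=[cv2.resize((a["color"][b[1]:b[3],b[0]:b[2],::-1]*1.4).clip(0,255).astype(np.uint8),(400,400),interpolation=cv2.INTER_CUBIC) for a,b in((p,(170,130,340,300)),(q,(170,100,340,270)))]
cv2.imwrite("pics/end.png",np.hstack(I))
E
```

```text
clock: 49.75
eef_pos: [0.6619, 0.1993, 0.1484]
ee_rot: [-3.141, -0.0, 2.772]
force: [0.7, -0.1, 0.4]
opening: 0.0849
finger_force: 0.0
clock: 50.25
eef_pos: [0.6625, 0.1992, 0.2417]
ee_rot: [3.14, 0.002, 2.771]
force: [-0.0, -0.2, 0.4]
opening: 0.0853
finger_force: 0.0
clock: 50.75
eef_pos: [0.4904, 0.058, 0.2496]
ee_rot: [3.14, 0.0, 2.772]
force: [0.2, -1.0, 0.6]
opening: 0.0856
finger_force: 0.0
clock: 51.25
eef_pos: [0.4323, -0.1425, 0.25]
ee_rot: [3.14, 0.003, 2.772]
force: [0.6, -0.3, -0.2]
opening: 0.0854
finger_force: 0.0
T cover (array([0.66026052, 0.19776863, 0.        ]), np.float64(0.3335592204205956), [np.float64(0.27)])
T beaker (array([0.62360824, 0.16881023, 0.        ]), np.float64(9.755686829291124), [np.float64(7.61)])
T bottle (array([0.45180457, 0.15099744, 0.        ]), np.float64(0.6224042828703192), [np.float64(0.46)])
T jar (array([ 0.65025536, -0.00146201,  0.        ]), np.float64(0.3247852552674519), [np.float64(0.27)])
S cover (array([0.66412873, 0.20208749, 0.        ]), np.float64(0.35751215731751346), [np.float64(0.3)])
S beaker (array([0.65612409, 0.19380068, 0.        ]), np.float64(3.209835173985165), [np.float64(2.56)])
S bottle (array([0.45374731, 0.15571408, 0.        ]), np.float64(0.3939098794089477), [np.float64(0.35)])
S jar (array([ 6.52902121e-01, -5.11517497e-04,  0.00000000e+00]), np.float64(2.4798137014505603), [np.float64(1.41)])
```

View pics/end.png

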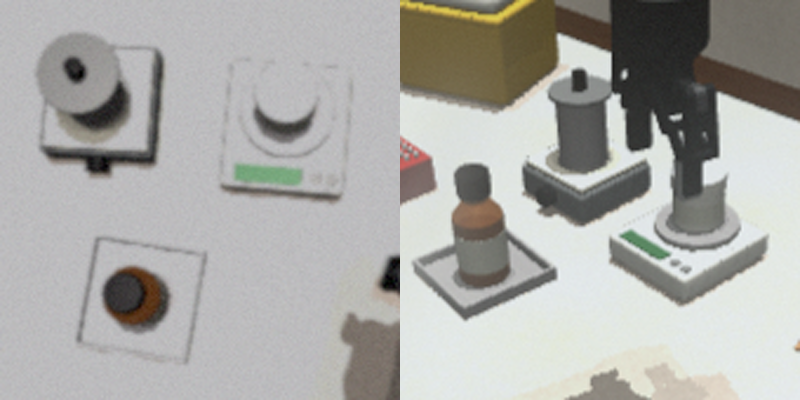

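Both views show the cover level on the beaker on the stirrer, the jar centred on the pan and the bottle centred in the tray. The gripper is clear of everything.

```bash
python3 -m crank '[0,0,0,0,0,0, 0,0,0,0,0,0, 0,0,0,0,0,0, 0,0,0,0,0,0, 0,0,0,0,0,0]'; python3 -c "
from station import robot; print(robot.finish_job())"
```

```text
clock: 52.25
eef_pos: [0.4319, -0.1407, 0.2486]
ee_rot: [-3.142, -0.0, 2.772]
force: [-0.0, -0.1, -0.4]
opening: 0.0854
finger_force: 0.0
the job is handed in; nothing more can be done
None
```

Job handed in at 52 s: bottle in the tray, beaker on the stirrer, jar on the balance pan (parked on the cork mat on the way), then the cover seated level on the beaker; the final pictures show all upright and centred to within a few mm, and the arm was never sent near the tip box or tube rack; `finish_job()` returned no verdict.

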